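# Find the hidden push catch of the stopper tray

### The job

One of the six identical metal plates let flush into the top of the oak cabinet is a hidden push catch; the other five are fixed. Feel across the plates with a fingertip, trying one after another, until you find the one that gives, then push it fully in so that the stopper tray comes out at the front, and move clear. Do not pull the tray or touch it at all, and leave the stoppers, the rosin tin and the Chladni plate standing where they are.

Things in the scene. Friction and masses are not known exactly. Their poses are not given: they have to be found in the camera images.
- cabinet: Fixed oak cabinet, 160 (x) by 420 (y) by 100 mm high. Origin: centre of its underside, on the table; x points to its rear, away from the tray's front, y along its length, z up. On the oak deck of its top, behind the plates (x from +3 to +80 mm), two rubber stoppers stand.
- plate_row (a point): Middle of the row of six equal 62 mm square aluminium plates, at their upper face, flush with the cabinet's top 100 mm above the table; axes as the cabinet's. Plate centres lie at y = -162.5, -97.5, -32.5, +32.5, +97.5, +162.5 mm from here, x = 0, with 3 mm gaps between plates. Any one of the six may be the catch; five are rigid and all look alike.
- catch (a joint): How far the catch plate has been pushed straight down, in m: 0 = flush with the others, 0.008 = fully in. It yields to about 3 to 4 N (friction and a little damping), has no spring and stays where it is left. It drives the tray out through a 3:1 linkage. The finger must fit within the 62 mm plate to push it below its neighbours.
- tray: Oak stopper tray in the cabinet's front (its -x side); the front board is 380 mm wide, 56 mm high. Origin: centre of the front board's outer face, 41 mm above the table. Shut: x = -86 mm in the cabinet's frame. It slides out along the cabinet's -x, by 24 mm when the catch is fully in. It must not be touched.
- stopper_a: Red rubber stopper, loose, upright on the cabinet's rear deck: 28 mm across at the top, 22 mm at the foot, 26 mm high. Origin: centre of its foot. Not to be disturbed.
- stopper_b: A second stopper like stopper_a, at the +y part of the rear deck. Not to be disturbed.
- rosin_tin: Round shallow tin, 84 mm across, with an amber rosin block in it, 24 mm high in all, loose on the table to the left of the cabinet. Origin: centre of its underside. Not to be disturbed.
- chladni: Square aluminium Chladni plate, 160 by 160 by 2 mm, level on a round-footed stand, 75 mm high in all, loose on the table to the right of the cabinet. Origin: centre of the foot's underside. Not to be disturbed.

How it is judged:
On the way:
1. a fingertip pushes the catch plate in by more than 6 mm (value of joint catch above 0.006 m and contact force between the fingers and anything else above 0.3 N), for 0.05 s.
At the end, for the whole second after the job is handed in: The catch plate stays pushed in by more than 6 of its 8 mm, the tray stands at least 15 mm out, and both stoppers, the rosin tin and the Chladni plate are within 20 mm of where they stood (value of joint catch above 0.006 m and x of tray in the frame of cabinet below -0.101 m and distance of each of stopper_a, stopper_b, rosin_tin, chladni from where it was at the start of the episode below 0.02 m); the robot touches nothing.
It fails at once if the robot touches the tray (contact force between any of the arm, the fingers and tray above 0.5 N).
It fails at once if a stopper is shoved, lifted or carried (over 20 mm) or tipped (distance of any of stopper_a, stopper_b from where it was at the start of the episode above 0.02 m or angle between any of stopper_a, stopper_b's own z axis and vertical above 0.35 rad).
It fails at once if the rosin tin or the Chladni plate is shoved, lifted or carried (over 20 mm) or tipped (distance of any of rosin_tin, chladni from where it was at the start of the episode above 0.02 m or angle between any of rosin_tin, chladni's own z axis and vertical above 0.35 rad).
It also fails if it takes over 56 s, if anything falls off the work surface, if the arm or the gripper's body presses on something with over 40 N, if the wrist force passes 120 N, or if a joint passes its speed limit or range.

### The arm

A 6-joint arm with a two-finger parallel gripper is mounted at the origin on the work surface. World frame = base frame: x ahead of the robot, y to its left, z up, the work surface at z = 0. Lengths are in m, angles in rad, forces in N, time in s.
With the tool pointing down it reaches from about 0.2 to 0.875 m from the base axis. Payload 3.4 kg.
Tool frame: the origin (TCP) lies between the finger pads; the fingertips stand 25 mm ahead of it and the grasp point (between the pads) lies 6 mm ahead of it (r.nose_length is the z of the fingertips in the tool frame, in m); z points along the fingers, x is the direction in which the jaws open and shut, and the axes are right-handed (so a half turn about z gives the same grasp; the last joint's range is limited). The gripper opens to 94 mm and grips with 3 to 60 N. Pads are 16 mm wide; open, the fingers measure 119 mm over their backs; the gripper's body (75 mm by 177 mm) begins 78 mm behind the grasp point.
Start: joints at [-0.121, 0.276, 1.505, -0, 1.361, -0.121], TCP at [0.575, -0, 0.23] pointing down, gripper open.
Joint ranges: [-2.89, 2.89], [-0.75, 2.08], [0.22, 2.7], [-1.18, 4.32], [0.11, 2.71], [-2.7, 2.7]. Speed limits (rad/s): [2.57, 2.57, 3.14, 3.14, 3.14, 3.14].

### API

Orientations are given as a unit quaternion [w, x, y, z].
In Python, from plant import r, gripper_to, inverse_kinematics, vision, models, telemetry gives the robot as it stands. Calls block until the motion is done:
- r.move_to(position, orientation): joint-space move of the TCP to a pose.
- r.move_l(position, rot=None, vel=0.15, guard=None): straight line of the TCP; rot=None keeps the orientation; vel is the mean speed in m/s. With guard (N) it stops when the force on the tool has changed by that much, and returns True; else False.
- r.movej(angles): joint-space move.
- gripper_to(opening, f_grip=None): finger opening in m; f_grip is the grip in N (None keeps the last); returns when the fingers have stopped.
- r.hold(seconds).
- inverse_kinematics(position, orientation): joint angles nearest the present ones, or None.
- vision.snapshot(name): name is "scene" or "side" or "wrist"; returns the picture (384x512x3 uint8, red, green, blue); there is no depth.
- vision.get_calibration(name): a dict with "fx", "fy", "cx", "cy" (pixels), "position" and "orientation" of the camera in the world. Camera axes: x right, y down, z forward; pixel columns grow to the right and rows downward; lengths in m; the calibration is good to about 2 mm. A picture is of the moment at which its call begins: read the wrist's pose just before it. get_calibration takes no time and is no camera call; for the wrist camera it gives the pose at the moment of the call.
A pose or a line that the arm cannot do raises r.PlanningError and nothing moves.
- r.sign_off(): hands the job in, once; it reports no verdict.
Trained networks look in the newest picture that a camera, given by its name, has taken for a name from the list of things; names that differ only in an ending like _2 or _b are one class to them, and where a whole thing is asked for, a point or a joint stands for the part that bears it (a point fixed in the world has none). Each returns a list of dicts, best first, with "score" (0 to 1); they miss things now and then, are a little off and sometimes report something else, mostly with a low value. They report only what shows in the picture. A call takes as long as a camera call.
- models.boxes_of(thing, camera): "at" ([x, y, z] in m, in world coordinates, good to about 4 mm: the middle of the surface that is visible of it).
- models.regions_of(thing, camera): "pixels" (384x512 bool, what is visible of it).
- models.mark_of(thing, camera): "at" ([x, y, z] in m, in world coordinates, good to about 4 mm: a listed point, or the origin of a listed thing).
Readings, each from a call of its own:
- telemetry.current_t(): time.
- telemetry.current_joints(): joint angles.
- telemetry.current_dq(): joint speeds.
- telemetry.current_joint_efforts(): joint torques, N m.
- telemetry.current_ee_pos(): TCP position.
- telemetry.current_tool_rot(): TCP orientation.
- telemetry.current_wrist_force(): force on the tool from outside, world axes, zero at the start.
- telemetry.current_torque(): the same for the moment, N m.
- telemetry.current_opening(): finger opening in m.
Only numpy, scipy, OpenCV 4.12 (cv2) and the standard library are available. Lean on these libraries where they do the work, as an engineer would, in place of code of your own. Each camera call takes 0.05 s, during which the arm holds its last target.

## Working session

There is one attempt and no reset: what is moved stays moved. The work goes in short steps, each a Python script; the robot and the scene stay as the last script left them, time stands still between calls to the robot, and variables do not carry over. Pictures are saved under pics/ and viewed, and the job is handed in when it is done.

```bash
mkdir -p pics; python3 - <<'E'
from plant import r, vision, models, telemetry
import cv2
print(telemetry.current_t(), r.nose_length)
for n in ["scene","side","wrist"]:
    im=vision.snapshot(n); cv2.imwrite(f"pics/a_{n}.png",im[:,:,::-1])
for th in ["plate_row","cabinet","tray","stopper_a","rosin_tin","chladni"]:
    for c in ["scene","side"]:
        print(th,c,[(d["score"],d["at"]) for d in models.mark_of(th,c)][:3])
print({k:v for k,v in vision.get_calibration("scene").items()})
print(telemetry.current_t(), telemetry.current_tool_rot())
E
```

```text
0.0 0.025
plate_row scene [(0.97, [0.5243, 0.0528, 0.0934])]
plate_row side [(0.57, [0.5244, 0.0514, 0.1027])]
cabinet scene [(0.8, [0.5555, 0.0475, -0.0018])]
cabinet side [(0.63, [0.5502, 0.0485, 0.001])]
tray scene []
tray side [(0.85, [0.4689, 0.0606, 0.0368])]
stopper_a scene [(0.66, [0.6185, 0.1004, 0.0998])]
stopper_a side [(0.51, [0.6171, 0.099, 0.1052]), (0.5, [0.5865, -0.0859, 0.1])]
rosin_tin scene [(0.76, [0.4802, 0.4146, -0.0004])]
rosin_tin side []
chladni scene [(0.72, [0.5774, -0.4277, 0.0043])]
chladni side [(0.95, [0.5724, -0.4265, -0.0008])]
{'fx': 449.9471440370575, 'fy': 449.9471440370575, 'cx': 249.58847102362756, 'cy': 190.1279197956412, 'position': array([1.03987226, 0.85565937, 0.72551651]), 'orientation': array([-0.11436025,  0.23006779,  0.84349585, -0.47170467])}
0.75 [ 1.55669914e-05  9.99999996e-01 -1.24401900e-06  8.39382768e-05]
```

View pics/a_scene.png

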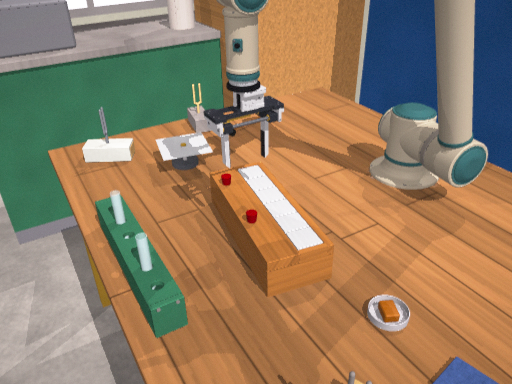

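View pics/a_side.png

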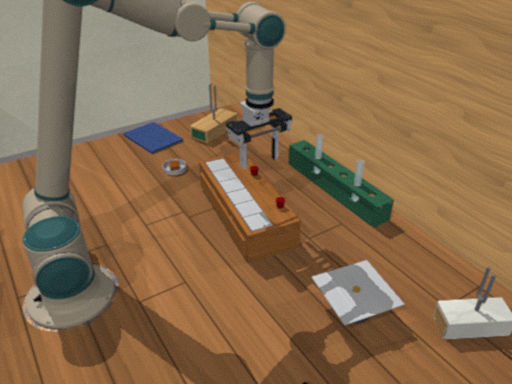

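View pics/a_wrist.png

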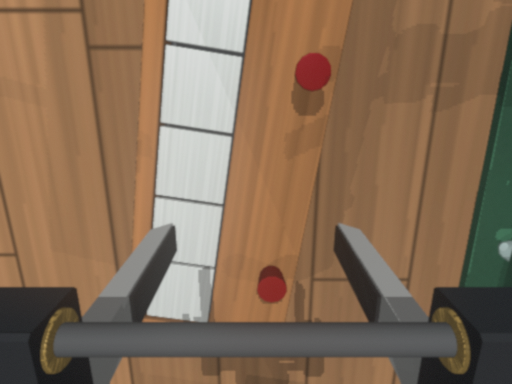

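The wrist view shows the plate row at yaw to the robot. Gaps between plates are at about (167,42)-(245,54), (160,124)-(235,135) and (155,196)-(225,206), and the near end corner is at about (210,322). I'll back-project these at z=0.1.

```bash
python3 - <<'E'
from plant import vision
import numpy as np
from scipy.spatial.transform import Rotation as R
def bp(c,u,v,z):
    q=c["orientation"]; M=R.from_quat([q[1],q[2],q[3],q[0]]).as_matrix()
    d=M@np.array([(u-c["cx"])/c["fx"],(v-c["cy"])/c["fy"],1]); p=np.array(c["position"])
    return p+d*(z-p[2])/d[2]
w=vision.get_calibration("wrist")
L=[(167,42),(160,124),(155,196)];Rr=[(245,54),(235,135),(225,206),(214,268),(210,322)]
PL=np.array([bp(w,*p,.1) for p in L]);PR=np.array([bp(w,*p,.1) for p in Rr])
print(PL.round(4));print(PR.round(4))
print(np.diff(PL[:,:2],axis=0),np.linalg.norm(np.diff(PR[:,:2],axis=0),axis=1),np.linalg.norm(PL[:,:2]-PR[:3,:2],axis=1))
d=PR[3]-PR[0];print("yaw of +y axis from world y",np.degrees(np.arctan2(-d[0]*np.sign(d[1]),abs(d[1]))))
s=vision.get_calibration("scene")
for p in [(240,169),(262,167),(298,247),(321,239)]: print(bp(s,*p,.1).round(4))
E
python3 - <<'E'
import cv2
a=cv2.imread('pics/a_scene.png')[150:300,190:350]
cv2.imwrite('pics/a_crop.png',cv2.resize(a,None,fx=4,fy=4,interpolation=cv2.INTER_CUBIC)[:600])
E
```

```text
[[ 0.5038  0.1207  0.1   ]
 [ 0.4929  0.0564  0.1   ]
 [ 0.4831 -0.0081  0.1   ]]
[[ 0.5659  0.1119  0.1   ]
 [ 0.5567  0.047   0.1   ]
 [ 0.5465 -0.0177  0.1   ]
 [ 0.5341 -0.0815  0.1   ]
 [ 0.5278 -0.1437  0.1   ]]
[[-0.01085742 -0.06438214]
 [-0.00982617 -0.0644436 ]] [0.06545441 0.06554098 0.06501923 0.06253741] [0.06272299 0.06447421 0.064077  ]
yaw of +y axis from world y -9.324914139009419
[ 0.5217 -0.1365  0.1   ]
[ 0.4627 -0.1131  0.1   ]
[0.5816 0.2357 0.1   ]
[0.522  0.2393 0.1   ]
```

View pics/a_crop.png

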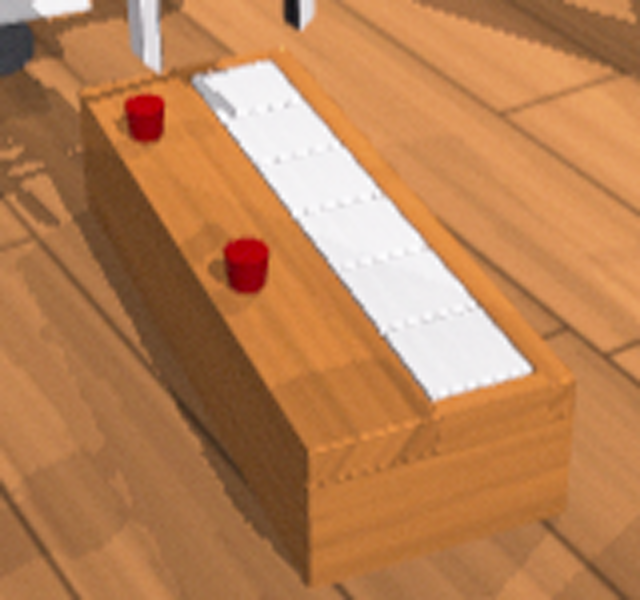

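Gap spacing comes out at 65 mm. The row's middle is at (0.525, 0.052), which agrees with the network mark, and the yaw is about -9°. Next I'll probe with the jaws closed (about 25x16 mm).

```bash
python3 - <<'E'
from plant import r, gripper_to, telemetry
import numpy as np
a=np.radians(-9.0); yh=np.array([-np.sin(a),np.cos(a)]); c=np.array([.5248,.0518])
q=[0,np.cos(a/2),np.sin(a/2),0]
T=telemetry.current_t
gripper_to(0.0)
r.move_to([*(c-0.1625*yh),.16],q)
print(T(),telemetry.current_opening())
for y in [-.1625,-.0975,-.0325,.0325,.0975,.1625]:
    p=c+y*yh
    r.move_l([*p,.137],vel=.15)
    hit=r.move_l([*p,.115],vel=.02,guard=10)
    z=telemetry.current_ee_pos()[2]; f=telemetry.current_wrist_force()
    print(y,hit,round(z-.025,4),np.round(f,1),T())
    if z<.1205: print("catch?"); break
    r.move_l([*p,.137],vel=.1)
E
```

```text
2.8167 0.0005689786707880479
-0.1625 True 0.1003 [-0.2  0.5  4.3] 3.7917
-0.0975 True 0.1003 [-0.2 -0.7  4. ] 5.325
-0.0325 True 0.0923 [ 1.3 -0.7  4.2] 7.125
catch?
```

The third plate (y=-32.5) gave 8 mm and stopped at its end. I'll retreat and check.

```bash
python3 - <<'E'
from plant import r, vision, models, telemetry
import cv2
r.hold(.2)
p=telemetry.current_ee_pos(); print(p, telemetry.current_wrist_force())
r.move_l([p[0],p[1],.25],vel=.1)
print(telemetry.current_wrist_force())
for n in ["scene","side"]:
    im=vision.snapshot(n); cv2.imwrite(f"pics/b_{n}.png",im[:,:,::-1])
for th in ["tray","stopper_a","rosin_tin","chladni"]:
    for c in ["scene","side"]: print(th,c,[(d["score"],d["at"]) for d in models.mark_of(th,c)][:3])
im=cv2.imread("pics/b_side.png")[140:270,180:320];cv2.imwrite("pics/b_crop.png",cv2.resize(im,None,fx=4,fy=4,interpolation=cv2.INTER_CUBIC))
E
```

```text
[0.51970392 0.01952465 0.11723334] [-0.20729038  0.17552944  5.09723218]
[-0.57039401  0.46680892 -0.27003939]
tray scene [(0.79, [0.4443, 0.0679, 0.0422])]
tray side [(0.57, [0.4443, 0.0642, 0.0405])]
stopper_a scene [(0.65, [0.6195, 0.0993, 0.1019]), (0.48, [0.5941, -0.089, 0.0997])]
stopper_a side [(0.57, [0.5881, -0.0829, 0.0988]), (0.54, [0.6175, 0.0968, 0.1052])]
rosin_tin scene [(0.96, [0.4788, 0.4149, -0.0008]), (0.25, [0.5785, -0.4267, 0.0042])]
rosin_tin side [(0.85, [0.4714, 0.4147, 0.001])]
chladni scene [(0.6, [0.5769, -0.4285, 0.0026])]
chladni side [(0.58, [0.5724, -0.4314, 0.0024])]
```

View pics/b_crop.png

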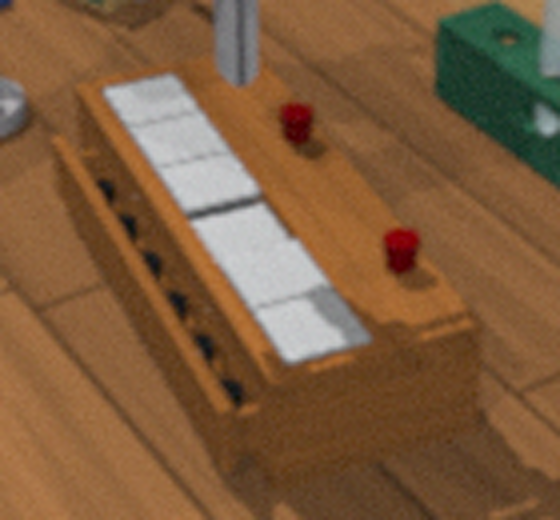

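View pics/b_scene.png

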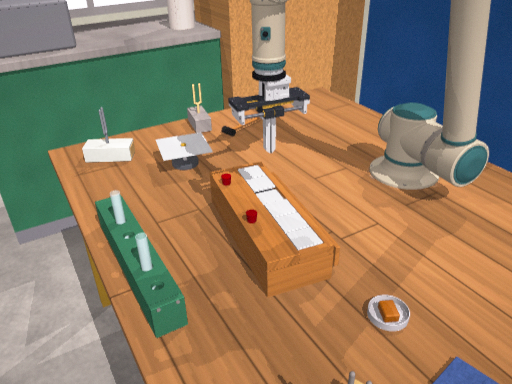

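The crop shows the third plate sunk, with its dark edge at about (225,207), and the tray out with its stoppers visible at about (105,190)-(230,390). Everything else stands where it was, so I'm handing in.

```bash
python3 - <<'E'
from plant import r, telemetry
print(telemetry.current_t()); r.sign_off()
E
```

```text
9.3083
the job is handed in; nothing more can be done
```

The catch is the third plate (y = -32.5 mm). I pushed it fully in, moved the gripper clear and handed the job in at 9.3 s.

- **Probing:** With the jaws closed, I tried the plates from the -y end. The first two stopped the finger at 100 mm height. The third gave 8 mm, down to 92.3 mm, and then stopped hard.
- **Tray:** It came out about 25 mm; the side camera's tray mark moved from x = 0.469 to 0.444 m. The scene camera agreed on the final position but had not detected the tray beforehand. I never touched the tray.
- **Loose things:** Before and after, the marks for the rosin tin, the Chladni plate and the left stopper agree within about 5 mm where they were seen both times. The right stopper's side-view marks agree within about 4 mm. That is roughly the detector's own error.
- **Clearance:** The fingertips were about 125 mm above the cabinet top, and the wrist force read below 1 N.

No check failed or disagreed.

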